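# Lock the setting nut on the leaning waste spigot

### The job

Under the sink, a white waste fitting has a threaded spigot that leans over, with two black hexagonal nuts on it. Run the larger, upper nut down the thread and tighten it firmly against the smaller setting nut below, so that the two are locked together and stay locked when you let go. Do not turn the setting nut, and leave the bottle, brush and brass tap spindle where they are.

Things in the scene. Friction and masses are not known exactly. Their poses are not given: they have to be found in the camera images.
- waste_fitting: white waste pipe, 44 mm thick, 224 mm long, screwed down with two steel saddles; fixed. Origin on the work surface under the pipe's middle; y along the pipe, whose axis is 35 mm up. The threaded spigot, 33 mm thick, rises from the middle of the pipe's axis, leaning 30 degrees from vertical towards this frame's -x, and ends 118 mm from the pipe's axis
- spigot_end (a point): centre of the free upper end of the spigot; z points outward along the spigot's axis (up and leaning), x and y lie across it
- lock_nut: larger, upper black plastic nut on the spigot's thread: regular hexagon 56 mm across flats, 65 mm across corners, 26 mm thick. Origin at the centre of its underside; z up along the spigot's axis; flats face +x, -x and every 60 degrees. Turned clockwise (seen looking along its -z) it runs down 12 mm per whole turn, with 0.35 N m of friction; it stays where it is left
- lock_nut_top (a point): centre of the lock nut's upper face, 26 mm above its origin. The nut starts with its underside 4 to 8.5 mm above the washer, 0.34 to 0.71 turn from it. Once it meets the washer the moment rises by 5 N m per radian of further turn; 0.7 to 1.5 N m in all about the spigot's axis (friction included) is tight. Let go, it springs back a little and stays tight
- setting_nut: smaller, lower black plastic nut: hexagon 46 mm across flats, 53 mm across corners, 16 mm thick, topped by a black rubber washer 45 mm across, whose upper face is 19 mm above the origin. Origin at the centre of its underside; z up along the spigot's axis. Stiff on its thread, but it turns if the fingers twist it or if the lock nut is tightened with more than about 2 N m
- setting_corner (a point): one upper corner of the setting nut, 26.5 mm from the spigot's axis: it shows whether the setting nut has been turned
- amber_bottle: capped amber glass bottle standing upright, 62 mm thick, 155 mm tall, 0.38 kg; origin at the centre of its base, z up
- scrub_brush: wooden scrubbing brush lying bristles down, 150 x 56 x 44 mm, long along its x; origin at the centre of its underside
- tap_spindle: brass-coloured tap spindle lying down, about 100 mm long along its x and 26 mm thick; origin under its square middle

How it is judged:
By the outcome, as a careful person would: the job done as asked, in the order asked, and still so for the second after the job is handed in, with the robot touching nothing.
It also fails if it takes over 64 s, if anything falls off the work surface, if the arm or the gripper's body presses on something with over 40 N, if the wrist force passes 120 N, or if a joint passes its speed limit or range.

### The arm

A 7-joint arm with a two-finger parallel gripper is mounted at the origin on the work surface. World frame = base frame: x ahead of the robot, y to its left, z up, the work surface at z = 0. Lengths are in m, angles in rad, forces in N, time in s.
With the tool pointing down it reaches from about 0.4 to 0.875 m from the base axis. Payload 4.4 kg.
Tool frame: the origin (TCP) lies at the very end of the fingers, on their centre line; the grasp point (between the pads) lies 19 mm behind it; z points along the fingers, y is the line along which they close (so a half turn about z gives the same grasp; the last joint's range is limited). The gripper opens to 85 mm and grips with 20 to 120 N. Pads are 22 mm wide; open, the fingers measure 114 mm over their backs; the gripper's body (76 mm by 85 mm) begins 54 mm behind the grasp point. The pads swing forward as they close: fully open they stand 13 mm farther back than shut.
Start: joints at [1.198, 0.628, 0.038, 1.517, -0.027, 0.996, -0.02], TCP at [0.196, -0.62, 0.231] pointing down, gripper open.
Joint ranges: [-3.06, 3.06], [-0.37, 2.12], [-1.25, 1.32], [0.18, 2.47], [-1.1, 4.24], [0.23, 1.98], [-2.94, 2.94]. Speed limits (rad/s): [2.57, 2.57, 3.14, 3.14, 3.14, 3.14, 3.14].

### API

Orientations are given as a rotation vector (axis times angle).
In Python, from cell import robot gives the robot as it stands.
- The arm moves only by the shell command python3 inch.py 'ROWS' [FORCE]. ROWS is one flat JSON list of numbers that holds 1 to 8 rows one after another, with no inner brackets; each row has 5 numbers: dx, dy, dz in m, then a turn about the tool's z in rad, then the finger opening in m; each row is the pose to reach, as a shift and turn from the pose commanded when the command began, along the tool's axes at that moment; what a row does not reach only later rows make up. A row lasts 1/12 s, in which the tool goes at most 0.0417 m and 0.125 rad, less where a joint would pass 70% of its speed; a pose out of reach is approached as far as the arm can. The fingers move at their own pace and stop on an object; FORCE is the grip in N (left out, the last holds). Time passes only in rows, so rows that do not move let the fingers close. It prints the time, the measured TCP pose, the force, the opening and the grip force at its end. Input that does not fit is refused with a message, and nothing moves.
- robot.get_obs(): the state, without advancing time (a new reading comes with each control period).
- robot.capture(name): name is "scene" or "top"; returns the picture (480x640x3 uint8, red, green, blue); there is no depth.
- robot.camera_info(name): a dict with "fx", "fy", "cx", "cy" (pixels), "rvec" (rotation vector, rad) and "tvec" (3), from world to camera coordinates, as OpenCV has them. Camera axes: x right, y down, z forward; pixel columns grow to the right and rows downward; lengths in m; the calibration is good to about 2 mm. A picture is of the moment at which its call begins. camera_info takes no time and is no camera call.
- robot.finish_job(): hands the job in; it is judged then, once.
The state is a dict: "time_s": time; "joints": joint angles; "dq": joint speeds; "joint_efforts": joint torques, N m; "eef_pos": TCP position; "tcp_rot": TCP orientation; "contact_force": force on the tool from outside, world axes, zero at the start; "moment": the same for the moment, N m; "opening": finger opening in m; "gripper_force": force on a finger pad.
Only numpy, scipy, OpenCV 4.12 (cv2) and the standard library are available. Lean on these libraries where they do the work, as an engineer would, in place of code of your own. Each camera call takes 0.05 s, during which the arm holds its last target. There are 200 camera calls.

## Working session

There is one attempt and no reset: what is moved stays moved. The work goes in short steps, Python scripts to look and compute and a shell command to move; the robot and the scene stay as the last step left them, time stands still between calls to the robot, and variables do not carry over. Pictures are saved under pics/ and viewed, at most 10 in all, crops included, and the job is handed in when it is done.

```bash
ls; mkdir -p pics; python3 - <<'E'
from cell import robot
import cv2,json
for n in("scene","top"):
    im=robot.capture(n); cv2.imwrite(f"pics/{n}0.png",im[:,:,::-1]); print(n,robot.camera_info(n))
print(robot.get_obs())
E
```

```text
cell.py
inch.py
pics
  3 cell.py
  5 inch.py
  8 total
scene {'fx': 461.33512570588283, 'fy': 461.33512570588283, 'cx': 318.8133268575308, 'cy': 237.9669322610428, 'rvec': array([ 1.65945155,  2.01641642, -0.73160822]), 'tvec': array([ 0.16337543, -0.37306007,  1.2371559 ])}
top {'fx': 566.5650655208485, 'fy': 566.5650655208485, 'cx': 321.06534475102757, 'cy': 241.76761044050636, 'rvec': array([ 2.14065133, -2.20160445,  0.0849229 ]), 'tvec': array([-0.04491637,  0.58439504,  1.02816594])}
{'time_s': 0.1, 'joints': array([ 1.19820117,  0.62929982,  0.03843325,  1.51824087, -0.0269666 ,
        0.99634709, -0.02002741]), 'dq': array([-0.00080679, -0.0018672 , -0.00100798, -0.00242106,  0.00043631,
       -0.00095733, -0.00171039]), 'joint_efforts': array([ 4.35614100e-03, -5.64535224e+01,  1.23062287e+00, -1.93974370e+01,
        1.12418452e-02,  5.39225599e-03,  1.68338755e-05]), 'eef_pos': array([ 0.19615842, -0.61910067,  0.23045962]), 'tcp_rot': array([-3.10297359e+00, -4.79758659e-01,  4.90812516e-04]), 'contact_force': array([-0.12438621, -0.61471753,  0.01160569]), 'moment': array([-0.00970672,  0.0090179 ,  0.00066748]), 'gripper_force': 0.0, 'opening': 0.085477929953058}
```
View pics/scene0.png

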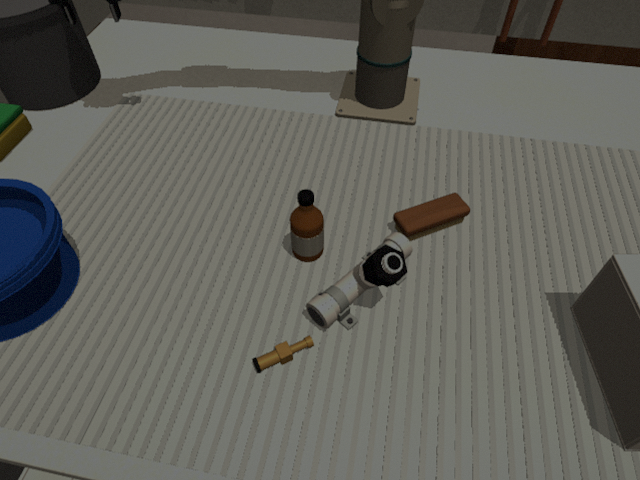

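View pics/top0.png

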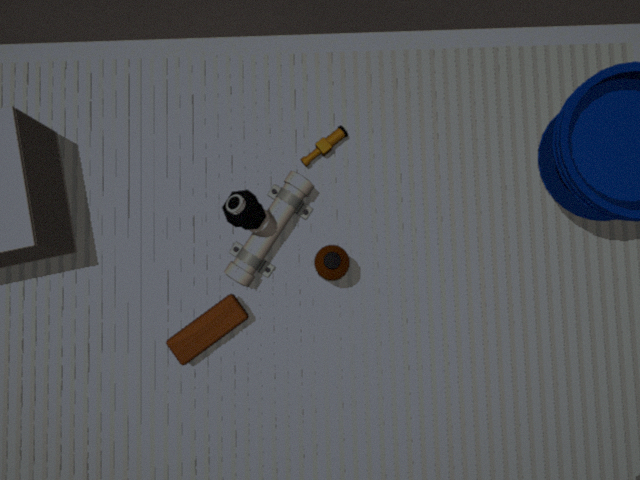

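The scene view shows the spigot's end ring near (393,262) on the black lock nut, with the pipe running from (320,310) to (403,243). The top view has the end near (235,204) and the pipe from (240,275) to (300,183). I'll enlarge both.

```bash
cat > h.py <<'E'
import numpy as np,cv2
from cell import robot
from scipy.spatial.transform import Rotation as R
def cam(n):
    c=robot.camera_info(n); K=np.array([[c['fx'],0,c['cx']],[0,c['fy'],c['cy']],[0,0,1]])
    return K,cv2.Rodrigues(c['rvec'])[0],np.array(c['tvec'])
def ray(n,p):
    K,Rm,t=cam(n); d=Rm.T@np.linalg.solve(K,[*p,1]); return -Rm.T@t,d/np.linalg.norm(d)
def plane(n,p,z):
    o,d=ray(n,p); return o+d*(z-o[2])/d[2]
def tri(ps,pt):
    o1,d1=ray('scene',ps);o2,d2=ray('top',pt)
    s=np.linalg.lstsq(np.c_[d1,-d2],o2-o1,rcond=None)[0]
    a,b=o1+s[0]*d1,o2+s[1]*d2; return (a+b)/2,np.linalg.norm(a-b)
def proj(n,P):
    K,Rm,t=cam(n); q=(Rm@np.atleast_2d(P).T).T+t; q=q@K.T; return q[:,:2]/q[:,2:]
E
python3 - <<'E'
import cv2,numpy as np
a=cv2.imread('pics/scene0.png')[225:335,300:420];b=cv2.imread('pics/top0.png')[165:290,210:330]
f=lambda i:cv2.resize(np.clip(i.astype(float)*1.6+15,0,255).astype('uint8'),None,fx=3.3*2-0.0*2 if 0 else 4.7,fy=4.7,interpolation=cv2.INTER_CUBIC)
a=cv2.resize(cv2.convertScaleAbs(a,alpha=1.6,beta=15),(480//120*99,363),interpolation=cv2.INTER_CUBIC)
b=cv2.resize(cv2.convertScaleAbs(b,alpha=1.6,beta=15),(396,412),interpolation=cv2.INTER_CUBIC)
c=np.zeros((412,800,3),'uint8');c[:363,:396]=a;c[:,404:]=b
cv2.imwrite('pics/z0.png',c)
E
```

View pics/z0.png

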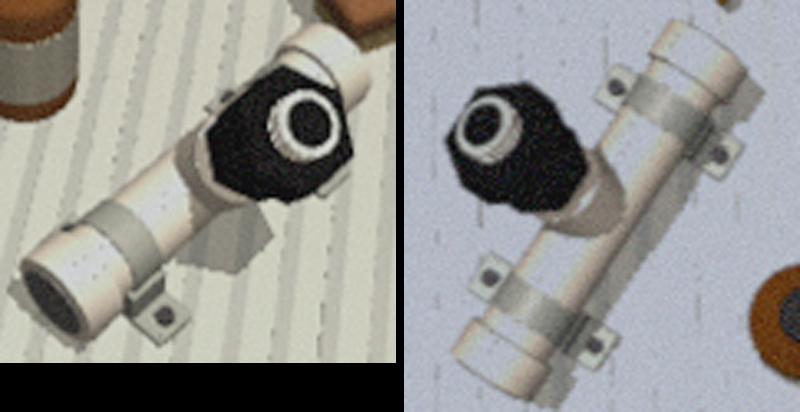

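Enlarged view, mapped back to full pixels: the spigot end is at scene (393,262) and top (234.8,203.5). The saddle bolts in the top view are at (274.5,191), (305.8,212), (236,249) and (268,269.5). I'll measure from these.

```bash
python3 - <<'E'
from h import *
S=cv2.imread('pics/scene0.png');T=cv2.imread('pics/top0.png')
def bore(im,c):
    g=cv2.cvtColor(im,6); x,y=c; m=(g[y-16:y+17,x-16:x+17]>75).astype('uint8')  # white ring
    n,l,st,ce=cv2.connectedComponentsWithStats(m); 
    i=min(range(1,n),key=lambda i:np.hypot(*(ce[i]-16)) if st[i,4]>20 else 99)
    cs,_=cv2.findContours((l==i).astype('uint8'),cv2.RETR_CCOMP,cv2.CHAIN_APPROX_NONE)
    out=[]
    for k in cs:
        if len(k)>=8: e=cv2.fitEllipse(k); out.append((np.round(np.array(e[0])+[x-16,y-16],1),np.round(e[1],1),round(e[2])))
    return out
print('scene',bore(S,(393,262)));print('top',bore(T,(235,204)))
E_,g=tri((393.2,262.0),(234.7,203.5));print('end',E_,g)
b=np.array([plane('top',p,.006) for p in[(274.5,191),(305.8,212),(236,249),(268,269.5)]])
o=b.mean(0);y=(b[0]+b[1]-b[2]-b[3])[:2]/2;x=(b[0]+b[2]-b[1]-b[3])[:2]/2
print('bolts o',o,'y',y,'ang',np.degrees(np.arctan2(y[1],y[0])),'x',x,np.degrees(np.arctan2(x[1],x[0])))
v=E_-[o[0],o[1],.035];print('v',v,np.linalg.norm(v),'lean',np.degrees(np.arctan2(np.hypot(*v[:2]),v[2])),'dir',np.degrees(np.arctan2(v[1],v[0])))
ob=robot.get_obs();print(R.from_rotvec(ob['tcp_rot']).as_matrix().round(3))
E
python3 - <<'E'
import cv2,numpy as np
a=cv2.imread('pics/scene0.png')[232:302,350:420];b=cv2.imread('pics/top0.png')[180:250,212:282]
f=lambda i:cv2.resize((255*np.clip(cv2.GaussianBlur(i,(0,0),.6).astype(float)/90,0,1)**.5).astype('uint8'),(399,399),interpolation=cv2.INTER_CUBIC)
cv2.imwrite('pics/z1.png',np.hstack([f(a),f(b)]))
E
```

```text
scene [(array([392. , 262.2]), array([19. , 21.1]), 122), (array([383. , 261.5]), array([2.2, 5.2]), 0), (array([393.3, 261.9]), array([14.1, 16.1]), 148)]
top [(array([231.6, 200.8]), array([26.4, 36.9]), 44), (array([233.4, 202.3]), array([12.1, 15.8]), 33)]
end [0.64176262 0.08037613 0.13551055] 0.0008339077575387174
bolts o [0.60933406 0.03311288 0.006     ] y [ 0.10823064 -0.0747066 ] ang -34.6155240772591 x [0.04137749 0.05937774] 55.1292143679398
v [0.03242857 0.04726325 0.10051055] 0.1157056539147819 lean 29.695025904127387 dir 55.54495104114878
[[ 0.953  0.302 -0.001]
 [ 0.302 -0.953  0.002]
 [-0.    -0.002 -1.   ]]
```

View pics/z1.png

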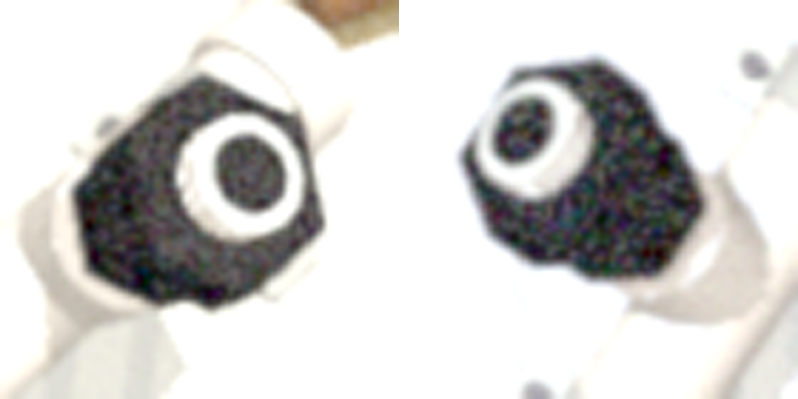

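Both views give the same fitting: lean 29.7° towards azimuth 55.3°, spigot end about 0.136 m up, ray gap 0.8 mm. In the magnified view the lock nut's upper-face corners lie on the up-left outline in the top view and on the right outline in the scene view. Next I'll extract those corners and solve for the nut's height and angle.

```bash
cat >> h.py <<'E'
az=np.radians(55.3); ex=-np.array([np.cos(az),np.sin(az),0]); ey=np.array([np.sin(az),-np.cos(az),0])
a=.5*-ex+np.array([0,0,np.sqrt(.75)]); nx=np.cross(ey,a)
O=np.array([.6090,.0328,.0345])
def onax(n,p,s):
    o,d=ray(n,p); C=O+s*a; q=o+d*((C-o)@a)/(d@a)-C; return q@nx,q@ey
E
python3 - <<'E'
from h import *
for n,(x0,y0) in(('scene',(355,232)),('top',(215,180))):
    im=cv2.imread(f'pics/{n}0.png')[y0:y0+62,x0:x0+62]
    g=cv2.GaussianBlur(cv2.cvtColor(cv2.resize(im,None,fx=4,fy=4,interpolation=cv2.INTER_CUBIC),6),(0,0),3)
    m=(g<45).astype('uint8'); cs,_=cv2.findContours(m,cv2.RETR_EXTERNAL,cv2.CHAIN_APPROX_NONE)
    k=cv2.approxPolyDP(max(cs,key=cv2.contourArea),5,True)[:,0]/4.+[x0-.375,y0-.375]
    print(n,'end proj',proj(n,O+.118*a).round(1))
    for p in k:
        r=[]
        for s in np.arange(.066,.116,.008):
            u,v=onax(n,p,s); r.append('%.0f:%.1f@%.0f'%(s*1e3,1e3*np.hypot(u,v),np.degrees(np.arctan2(v,u))%60))
        print(p.round(1),*r)
E
```

```text
scene end proj [[394.1 262. ]]
[401.9 251.6] 66:57.4@27 74:52.1@28 82:46.8@29 90:41.5@31 98:36.3@33 106:31.2@35 114:26.1@38
[385.4 244.6] 66:46.4@2 74:42.6@6 82:39.2@12 90:36.2@18 98:33.7@25 106:31.8@33 114:30.6@43
[376.4 249.1] 66:34.6@25 74:32.7@33 82:31.5@41 90:31.0@50 98:31.3@59 106:32.3@7 114:34.0@15
[362.1 265.1] 66:30.7@41 74:34.2@46 82:38.0@50 90:41.9@53 98:45.8@55 106:49.9@57 114:54.0@59
[364.4 278.9] 66:32.6@24 74:36.9@23 82:41.1@22 90:45.4@22 98:49.7@21 106:54.0@21 114:58.3@20
[376.1 285.4] 66:28.3@8 74:31.1@1 82:34.3@55 90:37.7@51 98:41.4@47 106:45.2@44 114:49.1@41
[383.1 284.4] 66:26.0@35 74:27.0@25 82:28.7@17 90:31.0@9 98:33.9@2 106:37.0@57 114:40.5@52
[387.1 285.9] 66:30.6@48 74:30.5@39 82:31.1@30 90:32.4@22 98:34.3@14 106:36.8@8 114:39.6@2
[395.1 282.6] 66:36.0@15 74:33.5@8 82:31.7@0 90:30.6@51 98:30.2@42 106:30.6@33 114:31.8@24
[406.1 271.6] 66:51.8@50 74:47.0@47 82:42.4@44 90:37.9@40 98:33.6@35 106:29.7@29 114:26.2@21
top end proj [[234.3 202.9]]
[232.4 191.9] 66:69.3@45 74:61.8@43 82:54.4@42 90:47.0@40 98:39.8@37 106:32.7@32 114:25.8@26
[230.9 194.4] 66:67.7@49 74:
[... 923 characters left out ...]
5 82:38.7@53 90:34.9@2 98:32.2@14 106:31.1@27 114:31.7@40
[234.9 225.9] 66:35.3@2 74:32.7@13 82:31.5@26 90:31.8@38 98:33.7@50 106:36.8@1 114:40.9@9
[240.9 226.1] 66:26.3@20 74:26.1@35 82:27.7@49 90:30.9@2 98:35.1@11 106:40.1@18 114:45.6@24
[244.9 228.6] 66:26.5@43 74:29.0@57 82:32.7@7 90:37.3@15 98:42.6@22 106:48.2@27 114:54.1@30
[257.9 227.9] 66:32.1@37 74:38.3@40 82:44.6@43 90:51.0@45 98:57.5@46 106:63.9@47 114:70.4@48
[265.6 214.6] 66:30.8@27 74:36.6@21 82:42.7@17 90:48.9@14 98:55.2@12 106:61.5@10 114:67.9@9
[254.9 196.1] 66:36.1@57 74:32.8@46 82:30.8@34 90:30.3@21 98:31.5@8 106:34.2@56 114:38.0@47
[246.9 190.1] 66:52.6@19 74:46.8@14 82:41.4@8 90:36.7@59 98:33.0@49 106:30.6@36 114:29.9@23
```

The nut's upper face is about 104 mm up the spigot, so its underside is at about 78 mm and its centre at about (0.635, 0.070, 0.113). A corner lies about 2° from the fitting's y. The tool can only turn about the vertical, so I'll ratchet: grip opposite flats at one end of a 60° swing, turn clockwise from above, and regrip. I'll start the transit now and check where the bottle is.

```bash
cat >> h.py <<'E'
def go(P,azdeg=None):
    """shift in tool axes to put the TCP at P, and turn to bring tool y to an azimuth"""
    ob=robot.get_obs(); M=R.from_rotvec(ob['tcp_rot']).as_matrix(); y=np.degrees(np.arctan2(M[1,1],M[0,1]))
    d=M.T@(np.array(P)-ob['eef_pos']); t=None if azdeg is None else -np.radians((azdeg-y+90)%180-90)
    print('tcp',ob['eef_pos'].round(4),'y az %.1f'%y,'shift',d.round(4),'turn',t,'j',ob['joints'].round(2),'t',round(ob['time_s'],2))
def state():
    ob=robot.get_obs(); M=R.from_rotvec(ob['tcp_rot']).as_matrix(); C=O+.091*a
    F=ob['contact_force'];m=ob['moment']
    print('F',F.round(1),'M',m.round(2),'about axis if at TCP %.2f raw %.2f'%((m+np.cross(ob['eef_pos']-C,F))@a,m@a),'open %.4f grip %.1f'%(ob['opening'],ob['gripper_force']))
E
python3 - <<'E'
from h import *
print('bottle cap',tri((306,193),(332,261)),'C',O+.091*a,'base scene z0',plane('scene',(308,256),.0))
E
python3 inch.py '[0.26,-0.21,0,-1,0.085,0.26,-0.21,0,-1,0.085,0.26,-0.21,0,-1,0.085,0.26,-0.21,0,-1,0.085,0.26,-0.21,0,-1,0.085,0.26,-0.21,0,-1,0.085,0.26,-0.21,0,-1,0.085,0.26,-0.21,0,-1,0.085]' 60
python3 -c "
from h import *
go([.635,.07,.2],-6.3)"
```

```text
bottle cap (array([ 0.53962278, -0.08021103,  0.15712154]), np.float64(0.0017782050469486452)) C [0.63490222 0.07020755 0.11330831] base scene z0 [ 0.55498305 -0.07811784  0.        ]
time_s: 0.77
eef_pos: [0.3808, -0.3398, 0.2312]
tcp_rot: [-2.489, -1.917, 0.0]
contact_force: [0.7, -0.5, -0.8]
opening: 0.0851
gripper_force: 0.0
tcp [ 0.3808 -0.3398  0.2312] y az -14.8 shift [0.4611 0.1412 0.0312] turn -0.1481763193787809 j [ 0.86  0.44 -0.26  1.9   0.15  0.82  0.26] t 0.77
```

```bash
python3 inch.py '[0.32,0.1,0,-0.148,0.085,0.32,0.1,0,-0.148,0.085,0.32,0.1,0,-0.148,0.085,0.32,0.1,0,-0.148,0.085,0.32,0.1,0,-0.148,0.085,0.32,0.1,0,-0.148,0.085,0.32,0.1,0,-0.148,0.085,0.32,0.1,0,-0.148,0.085]'
python3 -c "
from h import *
go([.635,.07,.2],-6.3)"
```

```text
time_s: 1.43
eef_pos: [0.5598, -0.0587, 0.2311]
tcp_rot: [-2.346, -2.089, 0.001]
contact_force: [0.0, -1.0, -0.4]
opening: 0.0846
gripper_force: 0.0
tcp [ 0.5598 -0.0587  0.2311] y az -6.7 shift [0.1365 0.0598 0.031 ] turn -0.006143327774186377 j [ 0.26  0.52 -0.32  1.76  0.2   0.9  -0.25] t 1.43
```

```bash
python3 inch.py '[0.04,0.018,0,0,0.085,0.08,0.036,0,0,0.085,0.11,0.05,0,0,0.085,0.1365,0.06,0.02,0,0.085,0.1365,0.06,0.05,0,0.085,0.1365,0.06,0.08,0,0.085,0.1365,0.06,0.11,0,0.085,0.1365,0.06,0.131,0,0.085]'
python3 - <<'E'
from h import *
go([.635,.07,.1],-6.3);state()
a=robot.capture('scene')[:,:,::-1];b=robot.capture('top')[:,:,::-1]
z=lambda i,x,y:cv2.resize(cv2.convertScaleAbs(np.ascontiguousarray(i[y:y+120,x:x+120]),alpha=1.6,beta=15),(396,396),interpolation=2)
cv2.imwrite('pics/g1.png',np.hstack([z(a,330,200),z(b,180,140)]))
E
```

```text
time_s: 2.1
eef_pos: [0.6329, 0.068, 0.0971]
tcp_rot: [-2.344, -2.088, 0.006]
contact_force: [0.9, 1.1, 0.3]
opening: 0.085
gripper_force: 0.0
tcp [0.6329 0.068  0.0971] y az -6.6 shift [ 0.0023  0.0018 -0.0029] turn -0.0055121481221840655 j [ 0.    0.78 -0.26  1.66  0.27  0.74 -0.5 ] t 2.1
F [0.9 1.1 0.3] M [-0.03  0.06  0.01] about axis if at TCP 0.03 raw 0.03 open 0.0850 grip 0.0
```

View pics/g1.png

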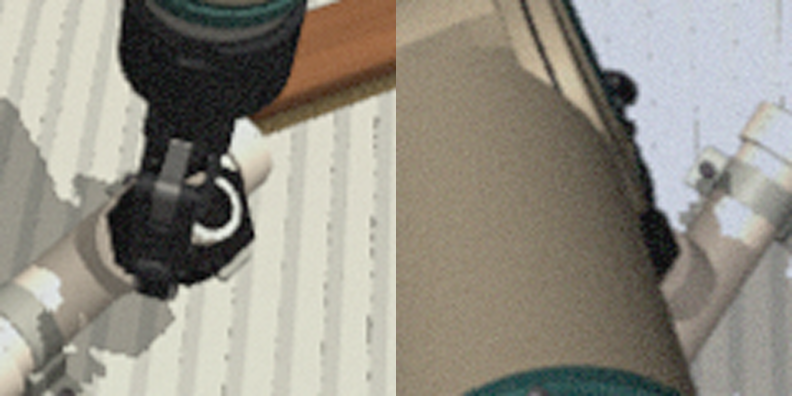

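The scene view shows the fingers astride the nut (nut at about (215,205) in the crop) with the spigot end clear between them. The arm hides the top view. Closing now.

```bash
python3 inch.py '[0,0,0,0,0.07,0,0,0,0,0.05,0,0,0,0,0.05,0,0,0,0,0.05,0,0,0,0,0.05,0,0,0,0,0.05,0,0,0,0,0.05]' 50
python3 -c "
from h import *
go([.635,.07,.1],-6.3);state()"
```

```text
time_s: 2.78
eef_pos: [0.6374, 0.0683, 0.103]
tcp_rot: [2.344, 2.086, 0.008]
contact_force: [3.6, -1.6, 7.7]
opening: 0.0585
gripper_force: 52.1
tcp [0.6374 0.0683 0.103 ] y az -6.7 shift [ 0.0014 -0.0026  0.003 ] turn -0.006251494881176885 j [ 0.01  0.77 -0.26  1.65  0.27  0.74 -0.5 ] t 2.78
F [ 3.6 -1.6  7.7] M [-0.15 -0.41  0.08] about axis if at TCP -0.17 raw -0.14 open 0.0585 grip 52.1
```

```bash
python3 inch.py '[0,0,0,0.12,0.05,0,0,0.0005,0.24,0.05,0,0,0.0008,0.36,0.05,0,0,0.001,0.48,0.05]' 60
python3 -c "
from h import *
go([.635,.07,.1],-63);state()"
```

```text
time_s: 3.12
eef_pos: [0.6355, 0.0676, 0.1016]
tcp_rot: [2.776, 1.466, 0.003]
contact_force: [-2.7, -1.4, 9.8]
opening: 0.0563
gripper_force: 60.3
tcp [0.6355 0.0676 0.1016] y az -34.3 shift [ 0.0017 -0.0018  0.0016] turn 0.5005352928440574 j [-0.07  0.77 -0.13  1.66  0.14  0.72 -0.87] t 3.12
F [-2.7 -1.4  9.8] M [-0.95  0.02  0.79] about axis if at TCP 0.41 raw 0.42 open 0.0563 grip 60.3
```

The grip is square: opening 56.3 mm with the tool along the fitting's y, and the moment about the axis is 0.41 N m, close to the thread friction. Continuing the stroke.

```bash
python3 inch.py '[0,0,0,0.12,0.05,0,0,0.0005,0.24,0.05,0,0,0.0008,0.36,0.05,0,0,0.001,0.48,0.05,0,0,0.001,0.52,0.05]' 60
python3 -c "
from h import *
go([.635,.07,.1],-6.3);state()"
```

```text
time_s: 3.53
eef_pos: [0.6335, 0.0681, 0.0997]
tcp_rot: [3.057, 0.713, -0.003]
contact_force: [-6.2, 1.9, 7.8]
opening: 0.0558
gripper_force: 82.4
tcp [0.6335 0.0681 0.0997] y az -63.7 shift [ 0.0022 -0.001  -0.0003] turn -1.0023503943025163 j [-0.16  0.77  0.01  1.66 -0.01  0.71 -1.26] t 3.53
F [-6.2  1.9  7.8] M [-2.23 -0.09  1.84] about axis if at TCP 0.95 raw 0.92 open 0.0558 grip 82.4
```

```bash
python3 inch.py '[0,0,0,0,0.05,0,0,0,0,0.05]' 60
python3 -c "
from h import *
state()"
python3 inch.py '[0,0,0,0,0.085,0,0,0,0,0.085,0,0,0,0,0.085,0,0,0,0,0.085]'
python3 - <<'E'
from h import *
go([.635,.07,.103],-6.3);state()
a=robot.capture('scene')[:,:,::-1]
z=lambda i,x,y,w:cv2.resize((255*np.clip(i[y:y+w,x:x+w].astype(float)/110,0,1)**.6).astype('uint8'),(580,580),interpolation=2)
cv2.imwrite('pics/g2.png',z(a,345,220,85))
E
```

```text
time_s: 3.7
eef_pos: [0.6335, 0.0681, 0.0997]
tcp_rot: [3.055, 0.721, -0.003]
contact_force: [-6.7, 1.1, 7.0]
opening: 0.0561
gripper_force: 81.5
F [-6.7  1.1  7. ] M [-2.27 -0.08  1.55] about axis if at TCP 0.69 raw 0.67 open 0.0561 grip 81.5
time_s: 4.03
eef_pos: [0.6349, 0.0678, 0.0986]
tcp_rot: [3.061, 0.707, 0.001]
contact_force: [-0.3, -0.8, 0.1]
opening: 0.085
gripper_force: 0.0
tcp [0.6349 0.0678 0.0986] y az -64.0 shift [ 0.001  -0.0019 -0.0044] turn -1.006940028263132 j [-0.16  0.77  0.01  1.66 -0.01  0.71 -1.25] t 4.03
F [-0.3 -0.8  0.1] M [-0.02  0.02  0.02] about axis if at TCP 0.02 raw 0.02 open 0.0850 grip 0.0
```

View pics/g2.png

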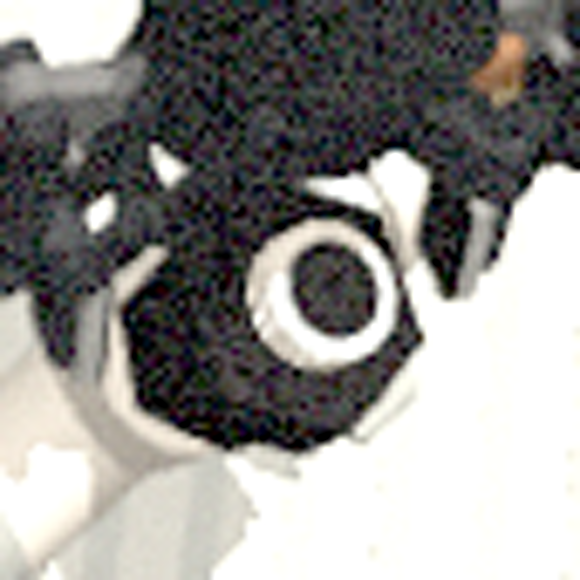

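The nut is intact between the open fingers, with its outline corner at full pixel (406.6,269.9) and the spigot ring longer than before. That fits a turn of roughly 60°. I'll swing back, 3.5 mm higher to stay clear of the setting nut, and regrip.

```bash
python3 inch.py '[0,0,-0.0035,-0.12,0.085,0,0,-0.0035,-0.25,0.085,0,0,-0.0035,-0.37,0.085,0,0,-0.0035,-0.5,0.085,0,0,-0.0035,-0.62,0.085,0,0,-0.0035,-0.75,0.085,0,0,-0.0035,-0.87,0.085,0,0,-0.0035,-1,0.085]'
python3 inch.py '[0,0,0,0,0.05,0,0,0,0,0.05,0,0,0,0,0.05,0,0,0,0,0.05,0,0,0,0,0.05,0,0,0,0,0.05]' 60
python3 -c "
from h import *
go([.634,.069,.102],-6.3);state()"
```

```text
time_s: 4.75
eef_pos: [0.6348, 0.0677, 0.1018]
tcp_rot: [2.346, 2.089, -0.0]
contact_force: [0.4, 0.6, 0.5]
opening: 0.085
gripper_force: 0.0
time_s: 5.25
eef_pos: [0.637, 0.0675, 0.1035]
tcp_rot: [2.353, 2.075, 0.005]
contact_force: [1.2, -0.3, 5.6]
opening: 0.0601
gripper_force: 59.5
tcp [0.637  0.0675 0.1035] y az -7.2 shift [ 0.0012 -0.0032  0.0015] turn -0.015386807427999648 j [ 0.    0.77 -0.26  1.65  0.27  0.74 -0.51] t 5.25
F [ 1.2 -0.3  5.6] M [-0.34 -0.43  0.03] about axis if at TCP -0.26 raw -0.24 open 0.0601 grip 59.5
```

```bash
python3 inch.py '[0,0,0,0.12,0.05,0,0,0.0005,0.24,0.05,0,0,0.0008,0.36,0.05,0,0,0.001,0.48,0.05]' 60
python3 -c "
from h import *
state()"
python3 inch.py '[0,0,0,0.12,0.05,0,0,0.0005,0.24,0.05,0,0,0.0008,0.36,0.05,0,0,0.001,0.5,0.05,0,0,0.001,0.5,0.05]' 60
python3 -c "
from h import *
go([.634,.069,.102],-6.3);state()"
```

```text
time_s: 5.58
eef_pos: [0.6353, 0.0666, 0.1026]
tcp_rot: [2.781, 1.454, 0.0]
contact_force: [-4.9, -2.6, 8.5]
opening: 0.0576
gripper_force: 60.0
F [-4.9 -2.6  8.5] M [-1.33  0.28  1.11] about axis if at TCP 0.68 raw 0.69 open 0.0576 grip 60.0
time_s: 6.0
eef_pos: [0.6311, 0.0664, 0.0982]
tcp_rot: [3.053, 0.727, -0.013]
contact_force: [-4.7, -1.9, -2.9]
opening: 0.058
gripper_force: 74.8
tcp [0.6311 0.0664 0.0982] y az -63.2 shift [ 0.0037 -0.001  -0.0038] turn -0.9934320684767156 j [-0.16  0.77  0.01  1.67 -0.01  0.72 -1.25] t 6.0
F [-4.7 -1.9 -2.9] M [-2.16  0.35  1.25] about axis if at TCP 0.63 raw 0.62 open 0.0580 grip 74.8
```

```bash
python3 inch.py '[0,0,0,0,0.085,0,0,0,0,0.085,0,0,0,0,0.085]'
python3 - <<'E'
from h import *
go([.635,.068,.101],-6.3)
a=robot.capture('scene')[:,:,::-1]
z=lambda i,x,y,w:cv2.resize((255*np.clip(i[y:y+w,x:x+w].astype(float)/110,0,1)**.6).astype('uint8'),(580,580),interpolation=2)
cv2.imwrite('pics/g3.png',z(a,345,220,85))
E
```

```text
time_s: 6.25
eef_pos: [0.6355, 0.0684, 0.1002]
tcp_rot: [3.056, 0.728, 0.003]
contact_force: [0.1, 0.1, 0.1]
opening: 0.0851
gripper_force: 0.0
tcp [0.6355 0.0684 0.1002] y az -63.2 shift [-0.0007  0.0002 -0.0008] turn -0.9929082593682961 j [-0.16  0.77  0.01  1.66 -0.01  0.71 -1.25] t 6.25
```

View pics/g3.png

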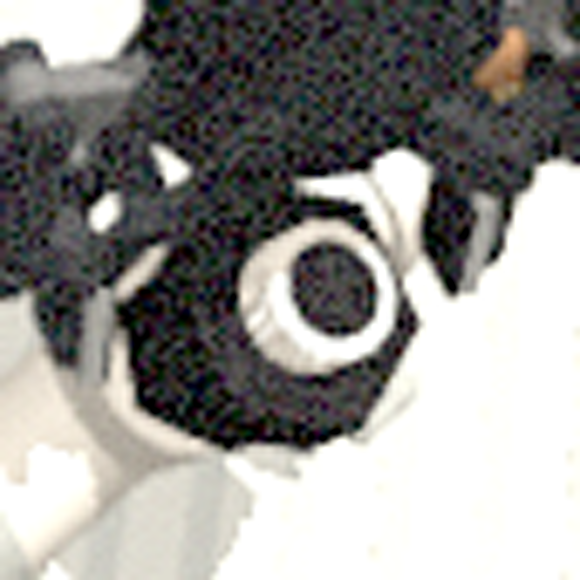

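The nut has dropped further: its right corner is now at crop (415,325), full pixel (405.8,267.7), and more thread shows. The setting nut's outline below looks unchanged. Stroke 3 next, with a firmer grip.

```bash
python3 - <<'E'
from h import *
for p,s in(((406.1,271.6),.103),((406.6,269.9),.101),((405.8,267.7),.0993)):
    u,v=onax('scene',p,s);print(np.hypot(u,v),np.degrees(np.arctan2(v,u))%60)
E
python3 inch.py '[0,0,-0.001,-0.12,0.085,0,0,-0.001,-0.25,0.085,0,0,-0.001,-0.37,0.085,0,0,-0.001,-0.5,0.085,0,0,-0.001,-0.62,0.085,0,0,-0.001,-0.75,0.085,0,0,-0.001,-0.87,0.085,0,0,-0.001,-1,0.085]'
python3 inch.py '[0,0,0,0,0.05,0,0,0,0,0.05,0,0,0,0,0.05,0,0,0,0,0.05,0,0,0,0,0.05,0,0,0,0,0.05]' 90
python3 -c "
from h import *
go([.634,.069,.1],-6.3);state()"
```

```text
0.031037822923861175 31.708348766991065
0.03240654330676417 38.74370637460049
0.03165370352240545 45.79386800891899
time_s: 6.97
eef_pos: [0.6356, 0.0679, 0.1014]
tcp_rot: [2.331, 2.105, 0.002]
contact_force: [1.1, -0.5, -0.3]
opening: 0.0855
gripper_force: 0.0
time_s: 7.47
eef_pos: [0.6364, 0.0676, 0.103]
tcp_rot: [2.339, 2.093, 0.004]
contact_force: [-2.3, -1.3, 8.5]
opening: 0.061
gripper_force: 92.0
tcp [0.6364 0.0676 0.103 ] y az -6.3 shift [ 0.0011 -0.0025  0.003 ] turn -0.0007407984467027586 j [ 0.01  0.77 -0.27  1.65  0.28  0.75 -0.5 ] t 7.47
F [-2.3 -1.3  8.5] M [-0.31  0.11  0.04] about axis if at TCP -0.03 raw -0.01 open 0.0610 grip 92.0
```

```bash
python3 inch.py '[0,0,0,0.12,0.05,0,0,0.0005,0.24,0.05,0,0,0.0008,0.36,0.05,0,0,0.001,0.48,0.05]' 90
python3 -c "
from h import *
state()"
python3 inch.py '[0,0,0,0.12,0.05,0,0,0.0005,0.24,0.05,0,0,0.0008,0.36,0.05]' 90
python3 -c "
from h import *
go([.634,.069,.1],-6.3);state()"
```

```text
time_s: 7.8
eef_pos: [0.6345, 0.0678, 0.1009]
tcp_rot: [2.776, 1.47, -0.001]
contact_force: [-3.3, -1.9, 6.5]
opening: 0.0592
gripper_force: 102.2
F [-3.3 -1.9  6.5] M [-0.06  0.84  0.26] about axis if at TCP 0.55 raw 0.55 open 0.0592 grip 102.2
time_s: 8.05
eef_pos: [0.634, 0.067, 0.1004]
tcp_rot: [2.988, 0.96, -0.003]
contact_force: [-10.7, 0.4, 0.9]
opening: 0.0594
gripper_force: 103.3
tcp [0.634  0.067  0.1004] y az -54.4 shift [ 0.0011 -0.0016  0.0004] turn -0.8387924476179657 j [-0.13  0.77 -0.03  1.66  0.04  0.72 -1.13] t 8.05
F [-10.7   0.4   0.9] M [-2.16  1.18  1.8 ] about axis if at TCP 1.46 raw 1.43 open 0.0594 grip 103.3
```

The moment about the axis has jumped to 1.43 N m, so the nut may have reached the washer. I'll settle, read again, then release and look.

```bash
python3 inch.py '[0,0,0,0,0.05,0,0,0,0,0.05]' 90
python3 -c "
from h import *
state()"
python3 inch.py '[0,0,0,0,0.085,0,0,0,0,0.085,0,0,0,0,0.085]'
python3 - <<'E'
from h import *
go([.635,.068,.101],-6.3)
a=robot.capture('scene')[:,:,::-1]; cv2.imwrite('pics/s4.png',a)
z=lambda i,x,y,w:cv2.resize((255*np.clip(i[y:y+w,x:x+w].astype(float)/110,0,1)**.6).astype('uint8'),(580,580),interpolation=2)
cv2.imwrite('pics/g4.png',z(a,345,220,85))
E
```

```text
time_s: 8.22
eef_pos: [0.6336, 0.0669, 0.0999]
tcp_rot: [2.985, 0.967, -0.004]
contact_force: [-6.2, -1.2, 6.5]
opening: 0.0591
gripper_force: 103.7
F [-6.2 -1.2  6.5] M [-2.31 -0.01  1.01] about axis if at TCP 0.23 raw 0.22 open 0.0591 grip 103.7
time_s: 8.47
eef_pos: [0.6354, 0.0683, 0.0993]
tcp_rot: [2.991, 0.962, 0.002]
contact_force: [0.5, 0.3, 0.3]
opening: 0.085
gripper_force: 0.0
tcp [0.6354 0.0683 0.0993] y az -54.3 shift [-0.0005  0.     -0.0017] turn -0.8385737640060043 j [-0.13  0.77 -0.04  1.66  0.04  0.71 -1.13] t 8.47
```

View pics/g4.png

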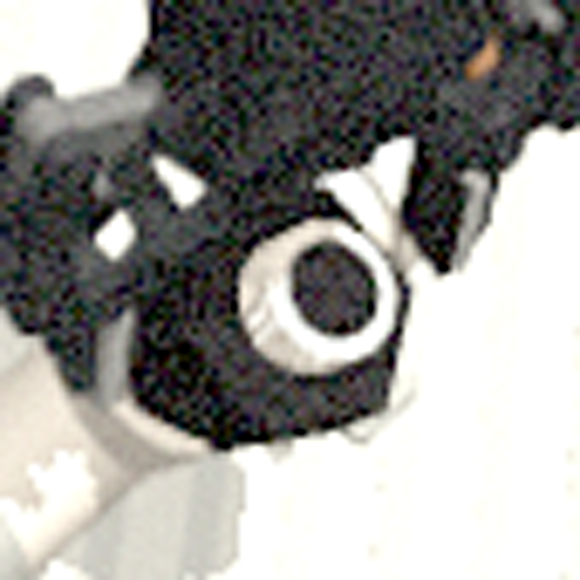

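The nut's lower right corner is at crop (385,408), full pixel (401.4,279.8). The settled moment of 0.22 N m says it isn't tight yet.

```bash
python3 - <<'E'
from h import *
for p in((401.4,279.8),(404.4,264)):
  for s in(.0975,.099):
    u,v=onax('scene',p,s);t=np.degrees(np.arctan2(v,u));print(p,s,np.hypot(u,v),t,t%60)
u,v=onax('scene',(405.8,267.7),.0993);print(np.degrees(np.arctan2(v,u)))
E
```

```text
(401.4, 279.8) 0.0975 0.03234569711930597 -174.01982934339546 5.9801706566045425
(401.4, 279.8) 0.099 0.03197485634478258 -175.58165079693913 4.41834920306087
(404.4, 264) 0.0975 0.030735092845040477 -122.21806205537702 57.78193794462298
(404.4, 264) 0.099 0.02978974761365945 -122.79127960058423 57.20872039941577
-134.206131991081
```

```bash
python3 inch.py '[0,0,-0.001,-0.12,0.085,0,0,-0.001,-0.24,0.085,0,0,-0.001,-0.36,0.085,0,0,-0.001,-0.417,0.085,0,0,-0.001,-0.417,0.06,0,0,-0.001,-0.417,0.05,0,0,-0.001,-0.417,0.05,0,0,-0.001,-0.417,0.05]' 90
python3 inch.py '[0,0,0,0,0.05,0,0,0,0,0.05,0,0,0,0,0.05]' 90
python3 -c "
from h import *
go([.634,.069,.1],-6.3);state()"
```

```text
time_s: 9.18
eef_pos: [0.6345, 0.0681, 0.1007]
tcp_rot: [-2.727, -1.56, 0.001]
contact_force: [-2.8, 0.9, 6.0]
opening: 0.0547
gripper_force: 94.0
time_s: 9.43
eef_pos: [0.6345, 0.0681, 0.1008]
tcp_rot: [2.727, 1.56, -0.001]
contact_force: [-1.3, -1.3, 5.0]
opening: 0.0543
gripper_force: 94.0
tcp [0.6345 0.0681 0.1008] y az -30.5 shift [ 0.0005 -0.0009  0.0008] turn -0.42160634515546985 j [-0.06  0.77 -0.15  1.66  0.16  0.73 -0.82] t 9.43
F [-1.3 -1.3  5. ] M [ 0.02  0.54 -0.16] about axis if at TCP 0.09 raw 0.09 open 0.0543 grip 94.0
```

```bash
python3 inch.py '[0,0,0,0.12,0.05,0,0,0,0.12,0.05,0,0,0,0.12,0.05]' 90
python3 -c "
from h import *
go([.634,.069,.1],-6.3);state()"
```

```text
time_s: 9.68
eef_pos: [0.6346, 0.0679, 0.1006]
tcp_rot: [2.811, 1.4, -0.0]
contact_force: [-4.0, -0.5, 5.4]
opening: 0.0546
gripper_force: 94.5
tcp [0.6346 0.0679 0.1006] y az -37.0 shift [ 0.0005 -0.0012  0.0006] turn -0.5366128191941951 j [-0.08  0.77 -0.12  1.66  0.13  0.72 -0.91] t 9.68
F [-4.  -0.5  5.4] M [-0.71 -0.01  0.29] about axis if at TCP 0.05 raw 0.04 open 0.0546 grip 94.5
```

Now the grip is square (opening 54.5 mm at 94 N). I'll continue in small settled steps to get a torque–angle curve.

```bash
for i in 1; do python3 inch.py '[0,0,0.0003,0.12,0.05,0,0,0.0003,0.12,0.05,0,0,0.0003,0.12,0.05]' 90 >/dev/null; done
python3 -c "
from h import *
go([.634,.069,.1],-63);state()"
python3 inch.py '[0,0,0.0003,0.12,0.05,0,0,0.0003,0.12,0.05,0,0,0.0003,0.12,0.05]' 90 >/dev/null
python3 -c "
from h import *
go([.634,.069,.1],-63);state()"
```

```text
tcp [0.6347 0.0677 0.1004] y az -43.7 shift [ 0.0005 -0.0014  0.0004] turn 0.3363247445148294 j [-0.1   0.77 -0.09  1.66  0.09  0.72 -1.  ] t 9.93
F [-5.4 -0.4  6.2] M [-1.52 -0.53  0.91] about axis if at TCP 0.15 raw 0.14 open 0.0545 grip 94.4
tcp [0.6348 0.0674 0.1002] y az -50.4 shift [ 0.0004 -0.0017  0.0002] turn 0.21969099576210321 j [-0.12  0.77 -0.05  1.66  0.06  0.71 -1.08] t 10.18
F [-7.1 -0.8  6.4] M [-2.45 -0.86  1.53] about axis if at TCP 0.29 raw 0.28 open 0.0545 grip 94.5
```

```bash
python3 inch.py '[0,0,0.0003,0.12,0.05,0,0,0.0003,0.12,0.05,0,0,0.0003,0.12,0.05]' 90 >/dev/null
python3 -c "
from h import *
go([.634,.069,.1],-63);state()"
python3 inch.py '[0,0,0.0003,0.12,0.05,0,0,0.0003,0.12,0.05,0,0,0.0003,0.12,0.05]' 90 >/dev/null
python3 -c "
from h import *
go([.634,.069,.1],-63);state()"
python3 inch.py '[0,0,0,0,0.085,0,0,0,0,0.085,0,0,0,0,0.085]'
python3 - <<'E'
from h import *
go([.634,.0675,.099],-6.3)
a=robot.capture('scene')[:,:,::-1]; cv2.imwrite('pics/s5.png',a)
g=cv2.GaussianBlur(cv2.cvtColor(cv2.resize(a[245:300,350:420],None,fx=4,fy=4,interpolation=2),6),(0,0),3)
cs,_=cv2.findContours((g<50).astype('uint8'),cv2.RETR_EXTERNAL,cv2.CHAIN_APPROX_NONE)
k=cv2.approxPolyDP(max(cs,key=cv2.contourArea),4,True)[:,0]/4.+[350-.375,245-.375]
for p in k:
    if p[1]>255 and p[0]>365:
        u,v=onax('scene',p,.098);t=np.degrees(np.arctan2(v,u));print(p.round(1),'%.1f'%(1e3*np.hypot(u,v)),t.round(0),(t%60).round(0))
E
```

```text
tcp [0.6343 0.0674 0.1   ] y az -57.2 shift [ 0.0007 -0.0015 -0.    ] turn 0.10093552981992351 j [-0.14  0.77 -0.02  1.66  0.03  0.71 -1.17] t 10.43
F [-8.5  0.5  8.2] M [-2.8  -0.61  1.69] about axis if at TCP 0.44 raw 0.42 open 0.0550 grip 95.7
tcp [0.634  0.0675 0.0999] y az -64.1 shift [ 0.0007 -0.0013 -0.0001] turn -0.01857839043206515 j [-0.16  0.77  0.01  1.66 -0.01  0.71 -1.26] t 10.68
F [-9.   0.5 10.4] M [-3.15 -0.25  1.72] about axis if at TCP 0.52 raw 0.49 open 0.0545 grip 108.2
time_s: 10.93
eef_pos: [0.6351, 0.0682, 0.0987]
tcp_rot: [-3.065, -0.688, -0.001]
contact_force: [0.0, 0.1, 0.7]
opening: 0.0848
gripper_force: 0.0
tcp [0.6351 0.0682 0.0987] y az -64.7 shift [-0.0013  0.0002 -0.0003] turn -1.0190372434467998 j [-0.16  0.77  0.01  1.66 -0.02  0.71 -1.27] t 10.93
[376.9 285.6] 41.0 109.0 49.0
[387.6 286.6] 35.4 136.0 16.0
[394.9 282.9] 30.4 161.0 41.0
[404.6 271.1] 30.8 -145.0 35.0
[402.9 265.9] 27.1 -129.0 51.0
[399.4 271.4] 22.0 -154.0 26.0
[391.6 274.1] 15.7 162.0 42.0
[387.6 273.9] 14.8 135.0 15.0
[381.6 269.9] 14.9 87.0 27.0
[379.6 264.9] 15.0 54.0 54.0
[379.6 260.4] 15.9 27.0 27.0
[381.6 256.6] 16.7 0.0 0.0
[400.4 255.6] 29.3 -93.0 27.0
```

The corner reads about 36° mod 60 now, so the nut has turned about 175° in all (roughly 5.8 mm down) with no washer contact yet. Next stroke: regrip with the tool's y at about azimuth -2°.

```bash
python3 inch.py '[0,0,0,-0.12,0.085,0,0,0,-0.25,0.085,0,0,0,-0.37,0.085,0,0,0,-0.5,0.085,0,0,0,-0.62,0.085,0,0,0,-0.75,0.085,0,0,0,-0.87,0.085,0,0,0,-1,0.085]' >/dev/null
python3 inch.py '[0,0,-0.001,-0.1,0.085,0,0,-0.001,-0.1,0.06,0,0,-0.001,-0.1,0.05,0,0,-0.001,-0.1,0.05,0,0,-0.001,-0.1,0.05,0,0,-0.001,-0.1,0.05,0,0,-0.001,-0.1,0.05,0,0,-0.001,-0.1,0.05]' 90 >/dev/null
python3 -c "
from h import *
go([.634,.0675,.1],-63);state()"
```

```text
tcp [0.6362 0.0675 0.1012] y az -2.1 shift [-0.0001 -0.0022  0.0012] turn 1.0624869586774908 j [ 0.02  0.78 -0.29  1.65  0.3   0.75 -0.45] t 12.32
F [ 0.1 -1.7  7.1] M [-0.26 -0.04  0.02] about axis if at TCP -0.09 raw -0.08 open 0.0570 grip 91.7
```

```bash
python3 inch.py '[0,0,0.0002,0.12,0.05,0,0,0.0004,0.24,0.05,0,0,0.0004,0.24,0.05]' 90 >/dev/null
python3 -c "
from h import *
go([.634,.069,.1],-63);state()"
python3 inch.py '[0,0,0.0002,0.12,0.05,0,0,0.0004,0.24,0.05,0,0,0.0004,0.24,0.05]' 90 >/dev/null
python3 -c "
from h import *
go([.634,.069,.1],-63);state()"
```

```text
tcp [0.6364 0.067  0.1009] y az -15.8 shift [ 0.0013 -0.0029  0.0009] turn 0.8233309896881676 j [-0.02  0.77 -0.22  1.66  0.24  0.73 -0.63] t 12.57
F [-2.8 -1.9  6.1] M [-1.5  -1.23  1.11] about axis if at TCP 0.01 raw 0.02 open 0.0570 grip 88.3
tcp [0.635  0.0666 0.0992] y az -29.6 shift [ 0.0016 -0.0021 -0.0009] turn 0.582791474093414 j [-0.06  0.77 -0.15  1.66  0.17  0.72 -0.81] t 12.82
F [-0.6 -2.9  2.2] M [-1.34 -0.58  0.45] about axis if at TCP -0.24 raw -0.23 open 0.0557 grip 91.9
```

The settled moments track the side force, so the moment reference probably sits above the TCP, at roughly h≈0.13 m. I'll correct for that and read while moving, one row at a time.

```bash
cat >> h.py <<'E'
def T():
    ob=robot.get_obs(); M=R.from_rotvec(ob['tcp_rot']).as_matrix(); F=ob['contact_force'];m=ob['moment']
    k=-a[0]*F[1]+a[1]*F[0]
    print('az %.1f'%np.degrees(np.arctan2(M[1,1],M[0,1])),'F',F.round(1),'M',m.round(2),'M.a %.2f T %.2f'%(m@a,m@a+.13*k),'open %.1f j7eff %.2f'%(ob['opening']*1e3,ob['joint_efforts'][6]),'tcp',ob['eef_pos'].round(4))
E
python3 inch.py '[0,0,0.0002,0.12,0.05]' 90 >/dev/null; python3 -c "
from h import *
T()"
python3 inch.py '[0,0,0.0002,0.12,0.05]' 90 >/dev/null; python3 -c "
from h import *
T()"
```

```text
az -36.0 F [-0.8 -2.9 -1.6] M [-2.09 -0.77  2.  ] M.a 0.82 T 0.88 open 55.7 j7eff -0.26 tcp [0.6351 0.0665 0.0991]
az -43.1 F [-3.3 -3.2  0.5] M [-1.44  0.32  1.6 ] M.a 1.11 T 1.05 open 55.4 j7eff -0.31 tcp [0.6339 0.0669 0.0983]
```

```bash
python3 inch.py '[0,0,0,0,0.05,0,0,0,0,0.05]' 90 >/dev/null; python3 -c "
from h import *
T()"
python3 inch.py '[0,0,0.0002,0.08,0.05]' 90 >/dev/null; python3 -c "
from h import *
T()"
python3 inch.py '[0,0,0,0,0.05,0,0,0,0,0.05]' 90 >/dev/null; python3 -c "
from h import *
T()"
```

```text
az -42.9 F [-2.3 -4.2  0.9] M [-1.71  0.08  0.76] M.a 0.21 T 0.24 open 55.0 j7eff -0.87 tcp [0.634  0.0666 0.0983]
az -47.4 F [-3.1 -3.1  3. ] M [-2.    0.08  2.16] M.a 1.33 T 1.28 open 55.1 j7eff -0.86 tcp [0.6342 0.0666 0.0983]
az -47.4 F [-3.4 -4.2  1.3] M [-2.18 -0.01  1.55] M.a 0.71 T 0.68 open 55.0 j7eff -1.57 tcp [0.6341 0.0665 0.0983]
```

With only 0.08 rad of extra turn, the settled torque rose from 0.24 to 0.68 N m, about 5.5 N m/rad, which matches the washer's stiffness. The total is about 1.1–1.2 N m with friction, mid-range. I'll release, raise the tool clear and check.

```bash
python3 inch.py '[0,0,0,0,0.085,0,0,0,0,0.085,0,0,0,0,0.085,0,0,0,0,0.085]' >/dev/null
python3 inch.py '[0,0,-0.04,0,0.085,0,0,-0.08,0,0.085,0,0,-0.12,0,0.085,-0.04,0,-0.13,0,0.085,-0.08,0,-0.13,0,0.085,-0.12,0,-0.13,0,0.085,-0.16,0,-0.13,0,0.085,-0.2,0,-0.13,0,0.085]'
python3 - <<'E'
from h import *
z=lambda i,x,y,w:cv2.resize((255*np.clip(cv2.GaussianBlur(i,(0,0),.6)[y:y+w,x:x+w].astype(float)/90,0,1)**.5).astype('uint8'),(399,399),interpolation=2)
s=robot.capture('scene')[:,:,::-1];t=robot.capture('top')[:,:,::-1]
cv2.imwrite('pics/s6.png',s);cv2.imwrite('pics/t6.png',t)
cv2.imwrite('pics/g6.png',np.hstack([z(s,350,232,70),z(t,212,180,70)]))
E
```

```text
time_s: 14.4
eef_pos: [0.4855, -0.0668, 0.2289]
tcp_rot: [2.93, 1.132, 0.003]
contact_force: [0.5, -0.6, 0.6]
opening: 0.0853
gripper_force: 0.0
```

View pics/g6.png

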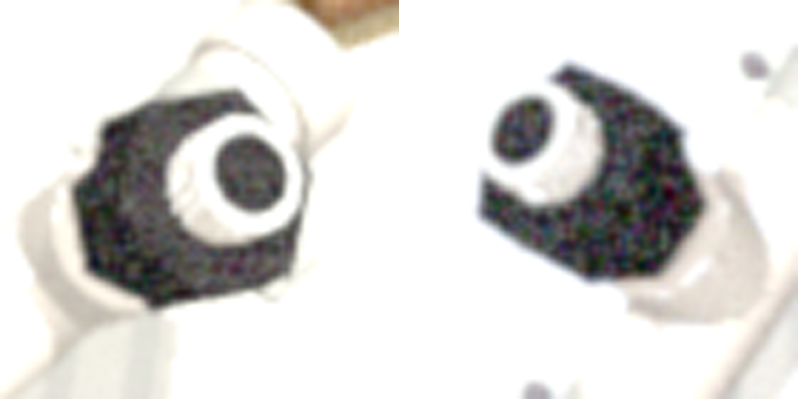

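The setting nut's outline corners (scene crop (75,190), (90,265), (155,300); top crop (702,205), (660,272)) are where they were at the start. The lock nut sits right down on them with no gap visible. I'll measure its final angle and then test the tightness mechanically.

```bash
python3 - <<'E'
from h import *
for n,(x0,y0),pts in(('scene',(350,232),[(240,92),(310,172),(291,272)]),('top',(212,180),[(569,66),(480,214)])):
    for q in pts:
        p=np.array([(q[0]-(399 if n=='top' else 0))/5.7+x0-.4,q[1]/5.7+y0-.4])
        r=[]
        for s in(.093,.095,.097,.099):
            u,v=onax(n,p,s);r.append('%.0f:%.1f@%.1f'%(s*1e3,1e3*np.hypot(u,v),np.degrees(np.arctan2(v,u))%60))
        print(n,p.round(1),*r)
def corners(n,f,box):
    x0,y0,x1,y1=box;im=cv2.imread(f)[y0:y1,x0:x1]
    g=cv2.GaussianBlur(cv2.cvtColor(cv2.resize(im,None,fx=4,fy=4,interpolation=2),6),(0,0),2)
    cs,_=cv2.findContours((g<50).astype('uint8'),cv2.RETR_EXTERNAL,cv2.CHAIN_APPROX_NONE)
    return (cv2.approxPolyDP(max(cs,key=cv2.contourArea),4,True)[:,0]/4.+[x0-.375,y0-.375]).round(1)
for n,box,sel in(('scene',(355,255,420,300),lambda p:p[0]<380),('top',(215,180,280,245),lambda p:p[0]>250)):
    for f in('0','6'): print(n,f,[tuple(p) for p in corners(n,'pics/%s%s.png'%((n,f) if f=='0' else (n[0],f)),box) if sel(p)])
go([.635,.068,.099],-34.7)
E
```

```text
scene [391.7 247.7] 93:32.9@0.2 95:31.9@1.7 97:31.0@3.4 99:30.1@5.1
scene [404.  261.8] 93:33.9@5.6 95:32.6@5.2 97:31.3@4.8 99:30.0@4.3
scene [400.7 279.3] 93:32.1@9.9 95:31.6@7.9 97:31.0@5.7 99:30.6@3.6
top [241.4 191.2] 93:35.2@14.0 95:33.8@12.0 97:32.4@9.8 99:31.1@7.4
top [225.8 217.1] 93:34.5@52.5 95:33.4@55.0 97:32.4@57.7 99:31.5@0.6
scene 0 [(np.float64(361.9), np.float64(265.4)), (np.float64(364.4), np.float64(279.1)), (np.float64(376.4), np.float64(285.6)), (np.float64(370.1), np.float64(254.6))]
scene 6 [(np.float64(366.6), np.float64(254.6)), (np.float64(366.1), np.float64(260.1)), (np.float64(361.9), np.float64(264.4)), (np.float64(365.1), np.float64(279.9)), (np.float64(377.1), np.float64(286.4)), (np.float64(378.9), np.float64(265.6)), (np.float64(379.4), np.float64(259.4))]
top 0 [(np.float64(258.1), np.float64(227.9)), (np.float64(263.6), np.float64(220.6)), (np.float64(265.9), np.float64(214.6)), (np.float64(255.1), np.float64(196.1))]
top 6 [(np.float64(257.4), np.float64(228.4)), (np.float64(265.9), np.float64(215.9)), (np.float64(261.6), np.float64(206.4)), (np.float64(261.6), np.float64(202.6)), (np.float64(253.1), np.float64(195.9))]
tcp [ 0.4812 -0.0713  0.2286] y az -48.3 shift [ 0.2081 -0.0014  0.1286] turn -0.23677566346664838 j [ 0.15  0.4  -0.08  1.96  0.05  0.78 -0.81] t 14.5
```

```bash
python3 - <<'E'
from h import *
# sub-pixel dark/bright crossings along normals of the setting nut's outline edges, first and last pictures
def edge(f,p,q):
    g=cv2.GaussianBlur(cv2.cvtColor(cv2.imread(f),6).astype(np.float32),(0,0),.7)
    p,q=np.array(p,float),np.array(q,float);d=(q-p)/np.linalg.norm(q-p);n=np.array([-d[1],d[0]]);L=np.linalg.norm(q-p)
    ts=np.linspace(.2,.8,13)*L;us=np.arange(-4,4.01,.1);off=[]
    for t in ts:
        w=(p+d*t+us[:,None]*n).astype(np.float32);v=cv2.remap(g,w[:,0],w[:,1],1).ravel();gr=np.abs(np.gradient(v));gr[gr<.5*gr.max()]=0
        off.append((us*gr).sum()/gr.sum())
    c=np.polyfit(ts-L/2,off,1);return 'offset %.2f px tilt %.1f deg'%(c[1],np.degrees(np.arctan(c[0])))
for n,p,q in(('top',(258,228),(265.8,215)),('scene',(362,265),(364.5,279)),('scene',(364.5,279),(376.4,285.8))):
    print(n,p,q,'|',edge(f'pics/{n}0.png',p,q),'|',edge(f'pics/{n[0]}6.png',p,q))
E
```

```text
top (258, 228) (265.8, 215) | offset 0.74 px tilt -1.4 deg | offset 0.31 px tilt 2.0 deg
scene (362, 265) (364.5, 279) | offset 0.27 px tilt -1.2 deg | offset 0.28 px tilt -1.8 deg
scene (364.5, 279) (376.4, 285.8) | offset 0.07 px tilt -5.9 deg | offset 0.06 px tilt -5.3 deg
```

The two scene edges of the setting nut match within 0.6°, so it hasn't turned. The lock nut has turned about 207° in all (6.9 mm down). I'll regrip squarely for a torque check.

```bash
python3 inch.py '[0.04,0,0,-0.1,0.085,0.08,0,0,-0.2,0.085,0.12,0,0,-0.3,0.085,0.16,0,0,-0.3,0.085,0.2,0,0,-0.3,0.085,0.207,-0.001,0.04,-0.3,0.085,0.207,-0.001,0.08,-0.3,0.085,0.207,-0.001,0.11,-0.3,0.085]' 90
python3 -c "
from h import *
go([.635,.0675,.0985],-31)"
```

```text
time_s: 15.17
eef_pos: [0.6391, 0.0758, 0.1158]
tcp_rot: [-2.726, -1.558, 0.0]
contact_force: [-0.1, -0.0, -1.3]
opening: 0.0846
gripper_force: 0.0
tcp [0.6391 0.0758 0.1158] y az -30.5 shift [-0.0092  0.0007  0.0173] turn 0.008831791540949605 j [-0.08  0.75 -0.14  1.63  0.14  0.76 -0.82] t 15.17
```

```bash
python3 inch.py '[-0.009,0,0.008,0,0.085,-0.009,0,0.016,0,0.085,-0.009,0,0.016,0,0.085,-0.009,0,0.016,0,0.085]' 90
python3 -c "
from h import *
go([.635,.0675,.0985],-31)"
```

```text
time_s: 15.5
eef_pos: [0.636, 0.0658, 0.1041]
tcp_rot: [2.729, 1.555, 0.005]
contact_force: [0.3, -0.2, -0.2]
opening: 0.0851
gripper_force: 0.0
tcp [0.636  0.0658 0.1041] y az -30.7 shift [ 0.001  -0.0018  0.0056] turn 0.006080268244139252 j [-0.06  0.76 -0.14  1.66  0.15  0.73 -0.81] t 15.5
```

```bash
python3 inch.py '[0.001,-0.0015,0.005,0,0.085,0.001,-0.0015,0.005,0,0.06,0.001,-0.0015,0.005,0,0.05,0.001,-0.0015,0.005,0,0.05,0.001,-0.0015,0.005,0,0.05,0.001,-0.0015,0.005,0,0.05,0.001,-0.0015,0.005,0,0.05]' 90 >/dev/null
python3 -c "
from h import *
T()"
python3 inch.py '[0,0,0,0.06,0.05,0,0,0,0.06,0.05,0,0,0,0.06,0.05]' 90 >/dev/null
python3 -c "
from h import *
T()"
```

```text
az -30.6 F [-2.  -0.8  6. ] M [-0.    0.39 -0.03] M.a 0.14 T 0.06 open 54.1 j7eff -0.03 tcp [0.6346 0.0677 0.0991]
az -33.8 F [-2.4 -0.9  5.4] M [-0.33  0.17  0.75] M.a 0.63 T 0.53 open 54.2 j7eff -0.77 tcp [0.6347 0.0676 0.0991]
```

The grip is square (54.1 mm). A 0.06 rad step raises the settled moment from 0.14 to 0.63 N m, whereas the free-running nut showed almost no rise, so it is up against the washer. One more step should put it mid-range.

```bash
python3 inch.py '[0,0,0,0.06,0.05,0,0,0,0.06,0.05,0,0,0,0.06,0.05]' 90 >/dev/null
python3 -c "
from h import *
T()"
```

```text
az -37.1 F [-2.3 -0.5  5.7] M [-0.75 -0.24  1.25] M.a 0.77 T 0.67 open 54.3 j7eff -1.29 tcp [0.6348 0.0676 0.0991]
```

```bash
python3 inch.py '[0,0,0,0.02,0.05,0,0,0,0.04,0.05]' 90 >/dev/null
python3 -c "
from h import *
T()"
python3 inch.py '[0,0,0,0,0.05,0,0,0,0,0.05]' 90 >/dev/null
python3 -c "
from h import *
T()"
```

```text
az -39.4 F [-1.3 -0.   6.2] M [-0.91 -0.36  1.97] M.a 1.30 T 1.23 open 54.7 j7eff -1.76 tcp [0.6349 0.0676 0.0991]
az -39.3 F [-2.8 -1.3  4.7] M [-0.91 -0.38  1.74] M.a 1.09 T 0.99 open 54.5 j7eff -1.79 tcp [0.6349 0.0676 0.0991]
```

The moment is 1.0–1.1 N m settled and 1.3 at peak, inside the tight range and well under 2. Releasing and backing off.

```bash
python3 inch.py '[0,0,0,0,0.085,0,0,0,0,0.085,0,0,0,0,0.085,0,0,0,0,0.085]' >/dev/null
python3 inch.py '[0,0,-0.04,0,0.085,0,0,-0.08,0,0.085,0,0,-0.12,0,0.085,-0.04,0,-0.13,0,0.085,-0.08,0,-0.13,0,0.085,-0.12,0,-0.13,0,0.085,-0.16,0,-0.13,0,0.085,-0.2,0,-0.13,0,0.085]'
python3 - <<'E'
from h import *
z=lambda i,x,y,w:cv2.resize((255*np.clip(cv2.GaussianBlur(i,(0,0),.6)[y:y+w,x:x+w].astype(float)/90,0,1)**.5).astype('uint8'),(399,399),interpolation=2)
s=robot.capture('scene')[:,:,::-1];t=robot.capture('top')[:,:,::-1]
s0=cv2.imread('pics/scene0.png')
cv2.imwrite('pics/g7.png',np.hstack([z(s,350,232,70),z(t,212,180,70)]))
print('bottle/brush/spindle change',[float(np.abs(s[y0:y1,x0:x1].astype(int)-s0[y0:y1,x0:x1]).mean().round(1)) for x0,y0,x1,y1 in((285,185,330,262),(390,190,472,238),(250,333,316,374))])
E
```

```text
time_s: 17.92
eef_pos: [0.5045, -0.0876, 0.2276]
tcp_rot: [2.845, 1.333, 0.0]
contact_force: [0.6, -1.1, 0.8]
opening: 0.0847
gripper_force: 0.0
bottle/brush/spindle change [5.7, 3.8, 4.3]
```

View pics/g7.png

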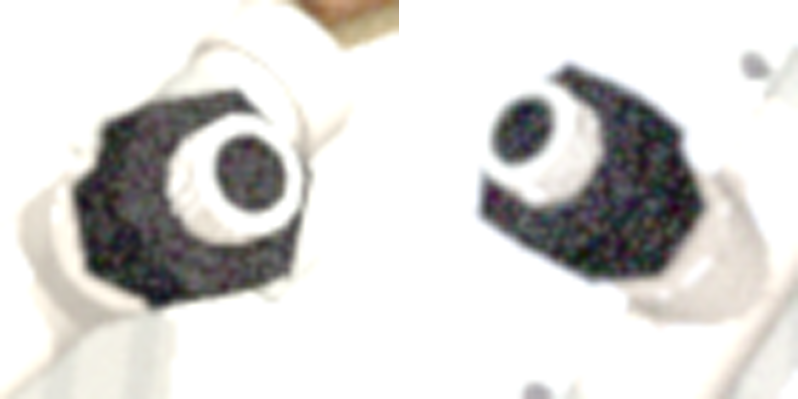

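The lock nut's corners (scene crop (240,92), (310,172), (291,272)) are unchanged from the last look, so it sprang back to the same locked position. The setting nut's corners at (75,190) and (90,265) are as they were at the start, and the bottle, brush and spindle haven't moved. Handing in.

```bash
python3 -c "
from cell import robot
print(robot.finish_job())"
```

```text
the job is handed in; nothing more can be done
None
```

I ran the lock nut down about 207° and tightened it against the setting nut at about 1.1 N m (1.3 at peak); in the pictures the setting nut, bottle, brush and spindle have not moved, and the job is handed in at about 18 s, though the hand-in gave no verdict.

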